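# Stack the lamp foot on the indexing turntable and hold its index plunger back

## Robot

A 6-joint arm with a two-finger parallel gripper is mounted at the origin on the work surface. World frame = base frame: x ahead of the robot, y to its left, z up, the work surface at z = 0. Lengths are in m, angles in degrees, forces in N, time in s.
With the tool pointing down it reaches from about 0.4 to 0.825 m from the base axis. Payload 7 kg.
Tool frame: the origin (TCP) lies on the centre line of the jaws, within the pads' length; the fingertips stand 19 mm ahead of it and the grasp point (between the pads) is the TCP (r.tip_extent is the distance from the TCP to the fingertips, in m); z points along the fingers, y is the line along which they close (so a half turn about z gives the same grasp; the last joint's range is limited). The gripper opens to 88 mm and grips with 3 to 60 N. Pads are 19 mm wide; open, the fingers measure 130 mm over their backs; the gripper's body (78 mm by 193 mm) begins 47 mm behind the grasp point.
Start: joints at [-57.978, 20.546, 0.682, 0, -70.136, -16.507], TCP at [0.181, -0.65, 0.246] pointing down, gripper open.
Joint ranges: [-176.03, 176.03], [-82.01, 121.73], [-58.28, 71.71], [-173.87, 95.51], [-174.79, -0.11], [-173.66, 173.66]. Speed limits (degrees/s): [136.94, 136.94, 172.46, 180, 180, 180].

## Interface

Orientations are given as [roll, pitch, yaw] about the fixed x, y, z axes, in that order (R = Rz(yaw) Ry(pitch) Rx(roll)).
In Python, from plant import r gives the robot as it stands. The module is installed in compiled form; this text tells all that it offers.
- The arm moves only by the tool jog_arm, never from a script. Its argument "deltas" is a list that holds one entry, the list of rows, each a list of 5 numbers: the opening, from -1 (shut) to 1 (fully open), then the shift along the world's x, y, z in cm, then the turn about the world's z in rad. In form: [[[claw, dx, dy, dz, turn], ...]]. A call has 1 to 8 rows; each row shifts and turns the commanded pose from where the row before left it; what a row does not reach is not made up. A row lasts 1/8 s, in which the tool goes at most 62.5 mm and 10.7 degrees, less where a joint would pass 70% of its speed; a pose out of reach is approached as far as the arm can. A call with a gripper value outside its range is refused whole. The fingers move at their own pace and stop on an object; "force" is the grip in N (left out, the last holds). Time passes only in rows, so rows that do not move let the fingers close. It gives the time, the measured TCP pose, the force, the opening and the grip force at its end, in the units of the state.
- r.get_state(): the state, without advancing time (a new reading comes with each control period).
- r.capture(name): name is "scene" or "top"; returns the picture (384x512x3 uint8, blue, green, red); there is no depth.
- r.camera_info(name): a dict with "fx", "fy", "cx", "cy" (pixels), "k1" (the pictures are not rectified: a ray, as slopes to the right and down, at radius r is drawn at 1 + k1 r^2 times it, then the intrinsics apply), "view" (4x4, takes a point from world to camera coordinates). Camera axes: x right, y up, looking along -z (the intrinsics and any distortion apply to the point x, -y, -z); pixel columns grow to the right and rows downward; lengths in m; the calibration is good to about 2 mm. A picture is of the moment at which its call begins. camera_info takes no time and is no camera call.
- r.close_job(): hands the job in; it is judged then, once.
The state is a dict: "time_s": time; "joints": joint angles; "qd": joint speeds; "joint_torque": joint torques, N m; "tcp_pos": TCP position; "eef_rot": TCP orientation; "contact_force": force on the tool from outside, world axes, zero at the start; "moment": the same for the moment, N m; "gripper_width": finger opening in m; "gripper_force": force on a finger pad.
Only numpy, scipy, OpenCV 4.12 (cv2) and the standard library are available. Lean on these libraries where they do the work, as an engineer would, in place of code of your own. Each camera call takes 0.05 s, during which the arm holds its last target. There are 200 camera calls.

## Task

Build the stepped lamp foot on the indexing turntable: lay the larger glass disc flat in the very middle of the wheel, then the smaller glass disc flat and centred on top of it, setting the glass down gently without dropping it, and let go. Then take the black knob of the index plunger at the wheel's rim, pull it straight out, fully back against its spring, so that the pin is clear of its hole and the wheel is free to be turned, and finish still holding the knob there, without letting go. The finished stack must stay centred, and the jar, the solder spool and the bulb stay where they stand.

Things in the scene. Friction and masses are not known exactly. Their poses are not given: they have to be found in the camera images.
- disc_large: the larger of two plain cream opal glass discs, 64 mm diameter, 9 mm thick, 72 g nominal; lies flat on the cork mat at the start; origin at the centre of its underside, z axis up through the disc
- disc_small: the smaller cream opal glass disc, 46 mm diameter, 9 mm thick, 37 g nominal; lies flat on the cork mat at the start (which disc lies where varies); origin at the centre of its underside, z axis up through the disc
- mat: flat cork mat fixed to the bench, 270 x 190 x 3 mm, under the two discs (a fixed aluminium roasting tin, 65 mm high, stands beyond it, at least 0.7 m from the base); origin at the centre of its underside
- turntable: fixed indexing turntable: dark cast foot 160 mm wide, column, and a flat aluminium wheel, 200 mm diameter, 58 to 82 mm above the bench, with 24 index holes in its rim. Origin on the bench at the wheel's axis; x axis points out through the index plunger, z up. The plunger is level, 70 mm up, in a steel bracket 34 mm wide, 112 to 124 mm from the wheel's axis, 86 mm high
- wheel_top (a point): centre of the wheel's flat upper face, 82 mm above the bench, in the middle of three dark concentric rings of 35, 55 and 75 mm radius; z axis up. The wheel turns on a vertical axis but is locked by the index pin
- pull_knob: round black plastic pull knob of the index plunger: head 30 mm in diameter, 21 mm long, with a neck 18 mm in diameter, 10 mm long, towards the wheel; nothing within 50 mm beside or below it. Origin at the wheel-side end of the neck, on the plunger's axis; x axis along that axis, away from the wheel, which is the direction to pull; z up
- knob_grip (a point): middle of the knob's head, on the plunger's axis, 70 mm above the bench and 156 mm from the wheel's axis when the pin is home; the point to grip, from above with the fingers on either side. Its x axis points along the pull
- plunger (a joint): how far the plunger is pulled out, in m: 0 = pin home in the wheel's hole (as at the start), about 0.010 = pin just clear of the wheel, 0.014 = fully back against its stop. The spring pulls it home with 6 N at 0, rising to 16 N at 0.014; it springs home if let go
- flux_jar: loose bystander, leave it alone: white jar with grey cap, 56 mm diameter, 75 mm high; origin at the centre of its underside
- solder_spool: loose bystander, leave it alone: grey spool of solder standing on its flange, 60 mm diameter, 52 mm high; origin at the centre of its underside
- bulb: loose bystander, leave it alone: compact fluorescent bulb standing in a brass holder, 54 mm diameter, 142 mm high; origin at the centre of its underside
Things that resemble listed ones, but are neither listed nor needed, are in the scene too. What is shaped like the disc_small but pink or turquoise is not meant. Leave any orange look-alike of the disc_large alone.

How it is judged:
By the outcome, as a careful person would: the job done as asked, in the order asked, and still so for the second after the job is handed in, while the arm keeps its last pose, push and grip.
It also fails if it takes over 67 s, if anything falls off the work surface, if the arm or the gripper's body presses on something with over 40 N, if the wrist force passes 120 N, or if a joint passes its speed limit or range.

## Working session

There is one attempt and no reset: what is moved stays moved. The work goes in short steps, Python scripts to look and compute and a tool call to move; the robot and the scene stay as the last step left them, time stands still between calls to the robot, and variables do not carry over. Pictures are saved under pics/ and viewed, at most 10 in all, crops included, and the job is handed in when it is done.

Besides the shell and the picture viewer there is one more tool, called by a JSON object that holds its "api" and its "payload", one argument or row to a line. jog_arm: Moves the arm, as the interface text tells. Its arguments: {"type":"object","properties":{"deltas":{"type":"array"},"force":{"type":"number"}},"required":["deltas"]}

```bash
mkdir -p pics
cat > h.py <<'E'
import numpy as np, cv2
from plant import r
def cam(n):
    c=r.camera_info(n); return c,np.array(c["view"])
def ray(n,u,v,ci=None):
    c,V=ci or cam(n)
    p=np.array([(u-c["cx"])/c["fx"],(v-c["cy"])/c["fy"]])
    q=p.copy()
    for _ in range(20): q=p/(1+c["k1"]*(q@q))
    d=V[:3,:3].T@np.array([q[0],-q[1],-1.0]); o=-V[:3,:3].T@V[:3,3]
    return o,d
def onplane(n,u,v,z,ci=None):
    o,d=ray(n,u,v,ci); return o+d*(z-o[2])/d[2]
def proj(n,P,ci=None):
    c,V=ci or cam(n); p=V[:3,:3]@np.array(P)+V[:3,3]
    s=np.array([p[0],-p[1]])/-p[2]; s=s*(1+c["k1"]*(s@s))
    return c["fx"]*s[0]+c["cx"],c["fy"]*s[1]+c["cy"]
def meet(rays):
    A=np.zeros((3,3));b=np.zeros(3)
    for o,d in rays:
        d=d/np.linalg.norm(d);M=np.eye(3)-np.outer(d,d);A+=M;b+=M@o
    return np.linalg.solve(A,b)
E
python3 - <<'E'
from h import *
a=r.capture("scene");b=r.capture("top")
cv2.imwrite("pics/s0.png",a);cv2.imwrite("pics/t0.png",b)
for n in("scene","top"):
    c,V=cam(n);print(n,{k:c[k] for k in("fx","cx","cy","k1")},(-V[:3,:3].T@V[:3,3]).round(3),V[2,:3].round(2))
s=r.get_state();print(s["tcp_pos"],s["eef_rot"],s["gripper_width"],s["contact_force"],s["time_s"])
E
```

```text
scene {'fx': 389.00828797258976, 'cx': 252.5478048152504, 'cy': 195.7340713429178, 'k1': 0.036502449623037746} [0.885 0.559 1.101] [0.32 0.45 0.84]
top {'fx': 422.92804315151307, 'cx': 256.5741408404428, 'cy': 190.55414814090585, 'k1': -0.11687752302271219} [0.186 0.011 1.356] [-0.23 -0.    0.97]
[ 0.18044175 -0.65000419  0.24472704] [ 1.79914752e+02 -8.22030259e-03 -1.64490655e+02] 0.08726693537561925 [-0.36822567  0.1367303   0.13758166] 0.1
```

View pics/s0.png

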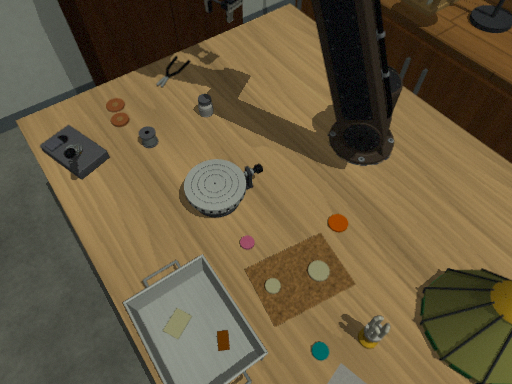

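View pics/t0.png

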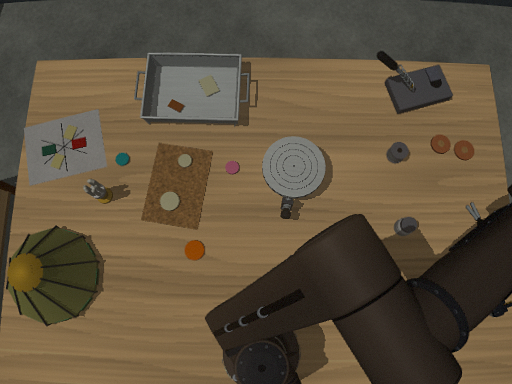

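The scene view shows the large cream disc at (318,270) and the small one at (272,286) on the cork mat. The wheel is at (215,185), the knob at (258,169). In the top view these are at (170,201), (185,160), (294,166) and (287,209). The pink (232,168), turquoise (122,159) and orange (195,250) discs in the top view are look-alikes and stay put. The two cream ones on the mat fit the description. Next I measure and confirm in an enlarged crop.

```bash
cat > m.py <<'E'
from h import *
def discs(img,box,n):
    x0,y0,x1,y1=box
    h=cv2.cvtColor(img,cv2.COLOR_BGR2HSV)
    m=cv2.inRange(h,(18,20,125),(50,120,255)); k=np.zeros_like(m);k[y0:y1,x0:x1]=m[y0:y1,x0:x1]
    cs=cv2.findContours(k,cv2.RETR_EXTERNAL,cv2.CHAIN_APPROX_NONE)[0]
    cs=sorted([c for c in cs if cv2.contourArea(c)>40],key=cv2.contourArea,reverse=True)
    return [cv2.fitEllipse(c) for c in cs],[c for c in cs]
E
python3 - <<'E'
from m import *
a=cv2.imread("pics/s0.png");b=cv2.imread("pics/t0.png")
ea,ca=discs(a,(245,235,355,322),"scene");eb,cb=discs(b,(142,143,214,230),"top")
for e in ea:print("s",np.round(e[0],1),np.round(e[1],1))
for e in eb:print("t",np.round(e[0],1),np.round(e[1],1))
for i in range(2):
    P=meet([ray("scene",*ea[i][0]),ray("top",*eb[i][0])]);print("disc",P.round(4))
    print(onplane("scene",*ea[i][0],.012).round(4),onplane("top",*eb[i][0],.012).round(4))
    for n,c in(("scene",ca[i]),("top",cb[i])):
        pts=np.array([onplane(n,*p[0],.012)[:2] for p in c],np.float32);(o,q)=cv2.minEnclosingCircle(pts);print("  circ",n,o,q)
c1=cv2.resize(a[140:320,170:360],None,fx=4,fy=3.3,interpolation=3)
A=cv2.resize(a[150:235,175:275],(400,340),interpolation=2);B=cv2.resize(b[130:225,255:335],(336,400),interpolation=2)
C=cv2.resize(a[235:320,245:355],(400,309)[:2],interpolation=2)[:250];D=cv2.resize(b[140:230,140:215],(300,360)[:2],interpolation=2)
o=np.zeros((600,800,3),np.uint8);o[:340,:400]=A;o[:400,400:736]=B;o[345:595,:400]=C;o[400:600,450:750]=D[:200]
cv2.imwrite("pics/crop1.png",o)
E
```

```text
s [338.6 305.4] [26.5 34. ]
s [266.1 246.1] [21.7 43.5]
s [318.5 269.9] [18.2 20.5]
s [343.3 245.4] [21.5 27.1]
s [272.7 285.1] [13.7 14.5]
s [256.3 313.3] [18.5 23. ]
s [249.3 293.3] [10.8 23.7]
s [312.9 315.3] [12.2 14.2]
t [169.  200.5] [16.5 17.6]
t [184.4 160. ] [10.7 11.8]
disc [ 0.4733  0.366  -0.1098]
[0.4942 0.417  0.012 ] [0.4687 0.3033 0.012 ]
  circ scene (0.4906196892261505, 0.40853118896484375) 0.06061936914920807
  circ top (0.46854981780052185, 0.3028865456581116) 0.030074970796704292
disc [0.5784 0.2188 0.1496]
[0.5493 0.1514 0.012 ] [0.6073 0.2593 0.012 ]
  circ scene (0.5489976406097412, 0.16945375502109528) 0.07962906360626221
  circ top (0.6074796319007874, 0.2591448426246643) 0.021463213488459587
```

View pics/crop1.png

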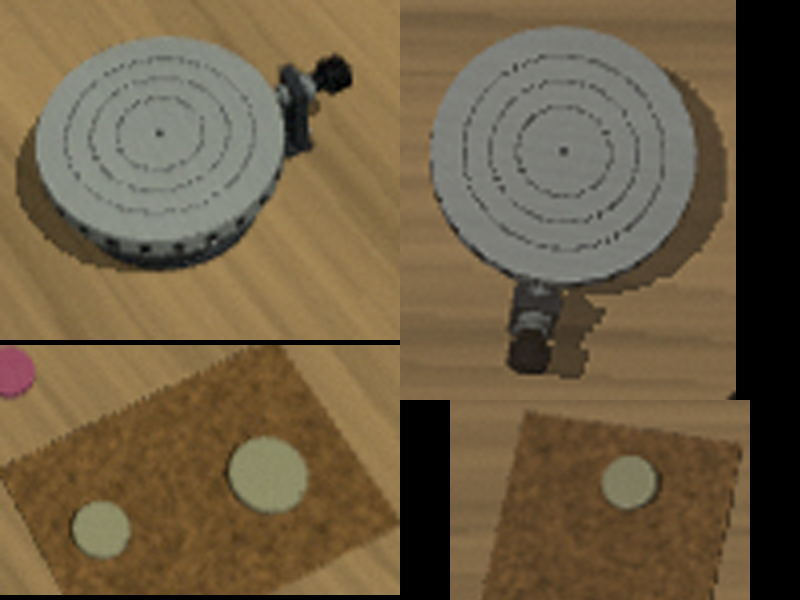

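The crop confirms it: two plain cream discs on the cork, large at top-view (169,200) and small at (184,160). The wheel's centre dot is visible in both views, at scene ≈(214,183) and top ≈(294,166), with the black knob head at scene ≈(258,168) and top ≈(286,213).

```bash
cat >> m.py <<'E'
def cent(img,u,v,w,thr=None,dark=True):
    g=cv2.cvtColor(img,cv2.COLOR_BGR2GRAY).astype(float)
    x0,y0=int(round(u))-w,int(round(v))-w
    p=g[y0:y0+2*w+1,x0:x0+2*w+1]; 
    W=np.clip((np.median(p)-12 if thr is None else thr)-p,0,None)
    if thr is not None: W=(W>0)*1.0
    Y,X=np.mgrid[y0:y0+2*w+1,x0:x0+2*w+1]
    return (W*X).sum()/W.sum(),(W*Y).sum()/W.sum(),W.sum()
E
python3 - <<'E'
from m import *
a=cv2.imread("pics/s0.png");b=cv2.imread("pics/t0.png")
ea,ca=discs(a,(245,235,355,322),"scene");eb,cb=discs(b,(142,143,214,230),"top")
ea=[ea[2],ea[4]];ca=[ca[2],ca[4]]
for i in range(2):
    P=meet([ray("scene",*ea[i][0]),ray("top",*eb[i][0])]);print("disc",P.round(4),onplane("scene",*ea[i][0],.012).round(4),onplane("top",*eb[i][0],.012).round(4))
    for n,c in(("scene",ca[i]),("top",cb[i])):
        pts=np.array([onplane(n,*p[0],.012)[:2] for p in c],np.float32);print("  circ",n,cv2.minEnclosingCircle(pts))
ws=cent(a,214.4,183,3);wt=cent(b,293.8,165.8,3)
print("dot",ws,wt,meet([ray("scene",*ws[:2]),ray("top",*wt[:2])]).round(4),onplane("scene",*ws[:2],.082).round(4),onplane("top",*wt[:2],.082).round(4))
# wheel face by saturation
for n,im,bx in(("scene",a,(180,155,250,220)),("top",b,(258,132,332,202))):
    h=cv2.cvtColor(im,cv2.COLOR_BGR2HSV);m=cv2.inRange(h,(0,0,85),(180,45,255));k=np.zeros_like(m);x0,y0,x1,y1=bx;k[y0:y1,x0:x1]=m[y0:y1,x0:x1]
    k=cv2.morphologyEx(k,cv2.MORPH_OPEN,np.ones((5,5)))
    c=max(cv2.findContours(k,0,1)[0],key=cv2.contourArea);pts=np.array([onplane(n,*p[0],.082)[:2] for p in c],np.float32)
    print("wheel",n,cv2.minEnclosingCircle(pts),cv2.fitEllipse(c))
g=cv2.cvtColor(a,6);print(g[160:182,244:266]);g=cv2.cvtColor(b,6);print(g[196:222,278:296])
E
```

```text
disc [0.4692 0.3038 0.0094] [0.4702 0.3044 0.012 ] [0.4687 0.3033 0.012 ]
  circ scene ((0.4697600305080414, 0.30426058173179626), 0.03144334629178047)
  circ top ((0.46854981780052185, 0.3028865456581116), 0.030074970796704292)
disc [0.6081 0.2605 0.0082] [0.6087 0.262  0.012 ] [0.6073 0.2593 0.012 ]
  circ scene ((0.6082063913345337, 0.2619832754135132), 0.022655289620161057)
  circ top ((0.6074796319007874, 0.2591448426246643), 0.021463213488459587)
dot (np.float64(214.375), np.float64(182.80555555555554), np.float64(144.0)) (np.float64(293.5126582278481), np.float64(165.43037974683546), np.float64(158.0)) [ 0.5707 -0.0985  0.0812] [ 0.5712 -0.0983  0.082 ] [ 0.5702 -0.0981  0.082 ]
wheel scene ((0.5716497302055359, -0.091675765812397), 0.1037246510386467) ((214.82765197753906, 185.09268188476562), (51.44520568847656, 61.583560943603516), 84.1451416015625)
wheel top ((0.5691109299659729, -0.09791455417871475), 0.09980147331953049) ((293.3487854003906, 166.3030548095703), (59.66694259643555, 62.300724029541016), 103.19642639160156)
[[122 126 125 128 124 126 126 128 125 126 124 124 
[... 3247 characters left out ...]
 46  63  65  63  64  65]
 [106 107  87  30  33  37  36  39  34  34  30  29  32  67  66  65  66  66]
 [108 111  90  34  35  38  38  38  38  34  37  33  36  66  67  65  64  65]
 [108 111  66  36  34  37  42  39  37  36  35  33  31  68  66  68  67  65]
 [112 113  66  28  36  32  33  35  37  32  33  32  55  67  67  68  68  66]
 [ 98 101 103  58  26  32  27  34  29  36  31  24  68  64  66  67  66  67]
 [ 98 101 103 105  81  39  38  27  27  27  24  53  62  60  62  62  63  63]
 [103 104 103 103 104 106 107 106 105 105 107 104 102 103 105  59  59  57]
 [104 102 106 103 105 101 102 105 103 104 102 104 102 102 103 104 103 103]
 [106 105 107 105 104 105 106 103 105 105 103 104 104 102 102 104 101 104]]
```

Run:
```python
from m import *
a=cv2.imread("pics/s0.png");b=cv2.imread("pics/t0.png")
def head(im,bx,thr):
    g=cv2.cvtColor(im,6);x0,y0,x1,y1=bx;k=np.zeros_like(g);k[y0:y1,x0:x1]=(g[y0:y1,x0:x1]<thr)*255
    c=max(cv2.findContours(k,0,1)[0],key=cv2.contourArea);return cv2.fitEllipse(c)[0],cv2.boundingRect(c)
hs=head(a,(253,161,265,175),60);ht=head(b,(279,207,293,220),50);print(hs,ht)
w=np.array([.5707,-.0983])
for P in(meet([ray("scene",*hs[0]),ray("top",*ht[0])]),onplane("scene",*hs[0],.07),onplane("top",*ht[0],.076)):
    d=P[:2]-w;print(P.round(4),np.hypot(*d).round(4),np.degrees(np.arctan2(d[1],d[0])).round(2))
for u,v in((103,197),(406,226),(398,152)):print(onplane("top",u,v,.05).round(3))
```

```text
((257.6344299316406, 168.5318603515625), (253, 164, 10, 10)) ((285.6187744140625, 212.28579711914062), (281, 207, 11, 12))
[ 0.4213 -0.0716  0.0706] 0.1518 169.88
[ 0.42   -0.0704  0.07  ] 0.1533 169.51
[ 0.4215 -0.0727  0.076 ] 0.1514 170.25
[0.47  0.511 0.05 ]
[ 0.385 -0.455  0.05 ]
[ 0.63  -0.447  0.05 ]
```

{"api": "jog_arm", "payload": {
  "deltas": [
    [[1, 3.75, 3.75, 0, -0.0556], [1, 3.75, 3.75, 0, -0.0556], [1, 3.75, 3.75, 0, -0.0556], [1, 3.75, 3.75, 0, -0.0556], [1, 3.75, 3.75, 0, -0.0556], [1, 3.75, 3.75, 0, -0.0556], [1, 3.75, 3.75, 0, -0.0556], [1, 3.75, 3.75, 0, -0.0556]]
  ],
  "force": 12
}}

```text
time_s: 1.1
tcp_pos: [0.4814, -0.3489, 0.2453]
eef_rot: [180.0, -0.0, 169.9]
contact_force: [0.4, -1.2, 0.4]
gripper_width: 0.0878
gripper_force: 0.0
```

{"api": "jog_arm", "payload": {
  "deltas": [
    [[1, 0, 5.5, 0, 0], [1, 0, 5.5, 0, 0], [1, 0, 5.5, 0, 0], [1, 0, 5.5, 0, 0], [1, 0, 5.5, 0, 0], [1, 0, 5.5, 0, 0], [1, 0, 5.5, 0, 0], [1, 0, 5.5, 0, 0]]
  ]
}}

```text
time_s: 2.1
tcp_pos: [0.48, 0.0914, 0.2456]
eef_rot: [180.0, 0.0, 170.0]
contact_force: [0.8, -0.0, 0.0]
gripper_width: 0.0876
gripper_force: 0.0
```

{"api": "jog_arm", "payload": {
  "deltas": [
    [[1, 0, 5.5, -2, 0], [1, 0, 5.5, -3, 0], [1, 0, 5.5, -3, 0], [1, 0, 4, -3, 0], [1, 0, 0.9, -2, 0], [1, 0, 0, 0, 0], [1, 0, 0, 0, 0]]
  ]
}}

```text
time_s: 2.98
tcp_pos: [0.4808, 0.303, 0.1164]
eef_rot: [180.0, 0.0, 170.0]
contact_force: [-0.4, 0.4, 1.0]
gripper_width: 0.0878
gripper_force: 0.0
```

{"api": "jog_arm", "payload": {
  "deltas": [
    [[1, -1.2, 0, -3, 0], [1, 0, 0, -3, 0], [1, 0, 0, -1.5, 0], [1, 0, 0, -1, 0], [1, 0, 0, -0.5, 0], [1, 0, 0, 0, 0], [1, 0, 0, -0.2, 0], [1, 0, 0, 0, 0]]
  ]
}}

```text
time_s: 3.98
tcp_pos: [0.4686, 0.3035, 0.024]
eef_rot: [180.0, 0.0, 170.0]
contact_force: [0.6, -1.1, 0.2]
gripper_width: 0.0877
gripper_force: 0.0
```

{"api": "jog_arm", "payload": {
  "deltas": [
    [[0.45, 0, 0, 0, 0], [0.45, 0, 0, 0, 0], [0.3, 0, 0, 0, 0], [0.3, 0, 0, 0, 0], [0.2, 0, 0, 0, 0], [0.2, 0, 0, 0, 0]]
  ],
  "force": 12
}}

```text
time_s: 4.72
tcp_pos: [0.4686, 0.3034, 0.0238]
eef_rot: [180.0, 0.0, 170.0]
contact_force: [-0.6, 0.3, 1.5]
gripper_width: 0.0633
gripper_force: 12.0
```

{"api": "jog_arm", "payload": {
  "deltas": [
    [[0.2, 0, 0, 1, 0], [0.2, 0, 0, 2, 0], [0.2, 0, 0, 3, 0], [0.2, 0, 0, 3, 0], [0.2, 0, 0, 3, 0], [0.2, 0.5, -2, 1, 0], [0.2, 1, -4, 0, 0], [0.2, 1.2, -5, 0, 0]]
  ]
}}

```text
time_s: 5.72
tcp_pos: [0.4952, 0.1917, 0.1535]
eef_rot: [-180.0, -0.0, 170.1]
contact_force: [0.9, 0.3, -1.1]
gripper_width: 0.0638
gripper_force: 12.0
```

{"api": "jog_arm", "payload": {
  "deltas": [
    [[0.2, 1.4, -5.5, 0, 0], [0.2, 1.4, -5.5, 0, 0], [0.2, 1.4, -5.5, 0, 0], [0.2, 1.3, -5, 0, 0], [0.2, 1, -4, 0, 0], [0.2, 0.7, -2.5, 0, 0], [0.2, 0.27, -1.23, 0, 0], [0.2, 0, 0, 0, 0]]
  ]
}}

```text
time_s: 6.72
tcp_pos: [0.5696, -0.0999, 0.1532]
eef_rot: [-180.0, -0.1, 169.9]
contact_force: [-0.3, 0.1, -1.7]
gripper_width: 0.0635
gripper_force: 12.0
```

{"api": "jog_arm", "payload": {
  "deltas": [
    [[0.2, 0, 0, -1.5, 0], [0.2, 0, 0, -1.5, 0], [0.2, 0, 0, -1, 0], [0.2, 0, 0, -0.5, 0], [0.2, 0, 0, -0.3, 0], [0.2, 0, 0, 0, 0]]
  ]
}}

```text
time_s: 7.48
tcp_pos: [0.5703, -0.0989, 0.1057]
eef_rot: [-180.0, 0.0, 170.0]
contact_force: [0.3, 0.3, -1.2]
gripper_width: 0.0632
gripper_force: 12.0
```

{"api": "jog_arm", "payload": {
  "deltas": [
    [[0.2, 0, 0, -0.1, 0], [0.2, 0, 0, -0.05, 0], [0.2, 0, 0, 0, 0]]
  ]
}}

```text
time_s: 7.85
tcp_pos: [0.5703, -0.099, 0.1043]
eef_rot: [180.0, 0.0, 170.0]
contact_force: [-0.6, -0.1, 0.4]
gripper_width: 0.0634
gripper_force: 12.0
```

{"api": "jog_arm", "payload": {
  "deltas": [
    [[0.2, 0, 0, -0.05, 0], [0.2, 0, 0, 0, 0]]
  ]
}}

```text
time_s: 8.1
tcp_pos: [0.5703, -0.0989, 0.1037]
eef_rot: [180.0, 0.0, 170.0]
contact_force: [-0.6, 0.6, -1.0]
gripper_width: 0.0635
gripper_force: 12.0
```

{"api": "jog_arm", "payload": {
  "deltas": [
    [[0.2, 0, 0, -0.05, 0], [0.2, 0, 0, 0, 0]]
  ]
}}

```text
time_s: 8.35
tcp_pos: [0.5702, -0.0989, 0.1032]
eef_rot: [-180.0, -0.0, 170.0]
contact_force: [0.4, 0.5, -0.6]
gripper_width: 0.0637
gripper_force: 12.0
```

{"api": "jog_arm", "payload": {
  "deltas": [
    [[0.2, 0, 0, -0.05, 0], [0.2, 0, 0, 0, 0]]
  ]
}}

```text
time_s: 8.6
tcp_pos: [0.5703, -0.099, 0.1028]
eef_rot: [-180.0, 0.0, 170.0]
contact_force: [-0.4, 0.1, -0.1]
gripper_width: 0.0631
gripper_force: 12.0
```

{"api": "jog_arm", "payload": {
  "deltas": [
    [[0.2, 0, 0, -0.05, 0], [0.2, 0, 0, 0, 0]]
  ]
}}

```text
time_s: 8.85
tcp_pos: [0.5703, -0.0989, 0.1027]
eef_rot: [-180.0, 0.0, 170.0]
contact_force: [-2.5, -0.1, 5.7]
gripper_width: 0.0633
gripper_force: 12.0
```

Run:
```python
from h import *
a=r.capture("scene");cv2.imwrite("pics/s1.png",a);S=r.get_state();print(S["contact_force"],S["tcp_pos"])
cv2.imwrite("pics/c2.png",cv2.resize(a[130:225,165:275],None,fx=6,fy=6,interpolation=2))
```

```text
[-2.73399746  0.34592153  5.37496594] [ 0.57031371 -0.09896625  0.10269232]
```

{"api": "jog_arm", "payload": {
  "deltas": [
    [[0.6, 0, 0, 0, 0], [1, 0, 0, 0, 0], [1, 0, 0, 0, 0], [1, 0, 0, 0, 0], [1, 0, 0, 1.5, 0], [1, 0, 0, 2, 0], [1, 0, 0, 4, 0], [1, 0, 0, 6, 0]]
  ]
}}

```text
time_s: 9.9
tcp_pos: [0.5693, -0.099, 0.2382]
eef_rot: [-180.0, -0.1, 170.0]
contact_force: [1.0, 0.9, 0.9]
gripper_width: 0.0873
gripper_force: 0.0
```

{"api": "jog_arm", "payload": {
  "deltas": [
    [[1, 0, 5.5, 1, 0], [1, 0.5, 5.5, 0, 0], [1, 0.5, 5.5, 0, 0], [1, 0.5, 5.5, 0, 0], [1, 0.5, 5.5, 0, 0], [1, 0.5, 4.5, 0, 0], [1, 0.7, 2.5, 0, 0], [1, 0.53, 1.38, 0, 0]]
  ]
}}

```text
time_s: 10.9
tcp_pos: [0.6078, 0.2608, 0.2476]
eef_rot: [180.0, 0.0, 170.1]
contact_force: [0.6, 0.4, -0.8]
gripper_width: 0.0875
gripper_force: 0.0
```

Run:
```python
from m import *
a=r.capture("scene");b=r.capture("top");cv2.imwrite("pics/s2.png",a);cv2.imwrite("pics/t2.png",b)
P=[]
ea,ca=discs(a,(195,165,240,205),"scene");eb,cb=discs(b,(275,145,315,190),"top")
for n,E,C in(("scene",ea,ca),("top",eb,cb)):
    for e,c in zip(E,C):
        pts=np.array([onplane(n,*p[0],.091)[:2] for p in c],np.float32);print(n,np.round(e[0],1),np.round(e[1],1),onplane(n,*e[0],.091).round(4),cv2.minEnclosingCircle(pts))
A=cv2.resize(a[145:225,175:260],(425,400),interpolation=2);B=cv2.resize(b[130:202,258:332],(370,360),interpolation=2)
o=np.zeros((400,800,3),np.uint8);o[:,:425]=A;o[:360,428:798]=B;cv2.imwrite("pics/crop2.png",o)
S=r.get_state();print(S["tcp_pos"],S["time_s"])
```

```text
scene [214.  182.4] [18.4 25.3] [ 0.5741 -0.0946  0.091 ] ((0.5803927183151245, -0.09124605357646942), 0.04793546721339226)
top [293.7 164.5] [18.3 19.3] [ 0.5704 -0.0979  0.091 ] ((0.571044385433197, -0.0978519544005394), 0.03165501356124878)
[0.60799018 0.26024162 0.24707722] 11.0
```

View pics/crop2.png

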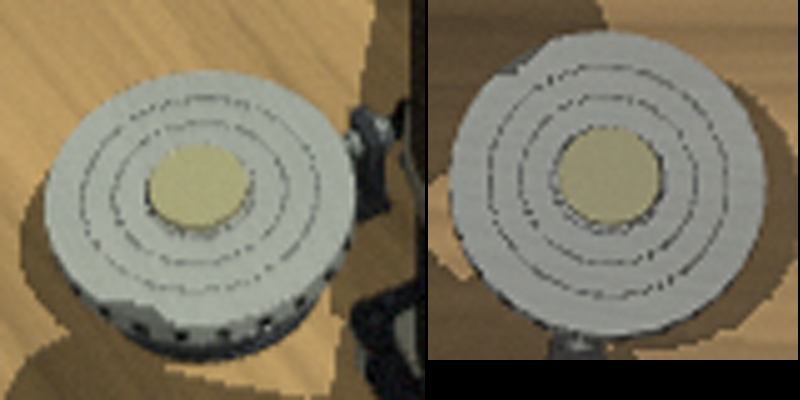

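The large disc sits flat inside the 35 mm ring. It is centred at top crop (609,174), within about 0.5 mm of the wheel dot. Next is the small disc.

{"api": "jog_arm", "payload": {
  "deltas": [
    [[1, 0, 0, -5, 0], [1, 0, 0, -5.5, 0], [1, 0, 0, -5, 0], [1, 0, 0, -3.5, 0], [1, 0, 0, -2, 0], [1, 0, 0, -1, 0], [1, 0, 0, -0.3, 0], [1, 0, 0, 0, 0]]
  ]
}}

```text
time_s: 12.0
tcp_pos: [0.608, 0.2598, 0.0251]
eef_rot: [180.0, 0.0, 170.0]
contact_force: [0.8, -0.4, 0.7]
gripper_width: 0.0872
gripper_force: 0.0
```

Run:
```python
from m import *
a=cv2.imread("pics/s2.png");b=cv2.imread("pics/t2.png")
for n,im,bx in(("scene",a,(195,165,240,205)),("top",b,(275,145,315,190))):
    h=cv2.cvtColor(im,cv2.COLOR_BGR2HSV);x0,y0,x1,y1=bx
    k=np.zeros(im.shape[:2],np.uint8);k[y0:y1,x0:x1]=cv2.inRange(h,(18,45,100),(50,160,255))[y0:y1,x0:x1]
    k=cv2.morphologyEx(k,cv2.MORPH_OPEN,np.ones((3,3),np.uint8))
    c=max(cv2.findContours(k,0,1)[0],key=cv2.contourArea);e=cv2.fitEllipse(c)
    print(n,np.round(e[0],2),np.round(e[1],1),onplane(n,*e[0],.091).round(4),"dot pred",np.round(proj(n,[.5707,-.0983,.091]),2))
s=r.get_state();print(s["tcp_pos"])
```

```text
scene [214.08 182.04] [16.4 18.8] [ 0.5731 -0.0956  0.091 ] dot pred [214.25 181.11]
top [293.75 164.83] [18.4 19.3] [ 0.5694 -0.0981  0.091 ] dot pred [293.8  164.44]
[0.6080246  0.25977563 0.02506696]
```

{"api": "jog_arm", "payload": {
  "deltas": [
    [[1, 0, 0, -0.13, 0], [0.4, 0, 0, 0, 0], [0.2, 0, 0, 0, 0], [0.1, 0, 0, 0, 0], [0, 0, 0, 0, 0], [-0.1, 0, 0, 0, 0], [-0.1, 0, 0, 0, 0]]
  ],
  "force": 10
}}

```text
time_s: 12.88
tcp_pos: [0.6075, 0.2599, 0.0229]
eef_rot: [180.0, -0.0, 170.0]
contact_force: [0.1, -0.6, 0.2]
gripper_width: 0.0453
gripper_force: 10.0
```

{"api": "jog_arm", "payload": {
  "deltas": [
    [[-0.2, 0, 0, 1, 0], [-0.2, 0, 0, 2, 0], [-0.2, 0, 0, 3, 0], [-0.2, 0, 0, 3, 0], [-0.2, 0, 0, 3, 0], [-0.2, 0, -2, 1, 0], [-0.2, -0.3, -4, 0, 0], [-0.2, -0.5, -5, 0, 0]]
  ]
}}

```text
time_s: 13.88
tcp_pos: [0.5989, 0.1483, 0.1526]
eef_rot: [-180.0, -0.0, 170.1]
contact_force: [1.3, 0.2, -0.2]
gripper_width: 0.0453
gripper_force: 10.0
```

{"api": "jog_arm", "payload": {
  "deltas": [
    [[-0.2, -0.5, -5.5, 0, 0], [-0.2, -0.5, -5.5, 0, 0], [-0.2, -0.5, -5, 0, 0], [-0.2, -0.5, -4, 0, 0], [-0.2, -0.5, -2.5, 0, 0], [-0.2, -0.4, -1.5, 0, 0], [-0.03, 0, -0.88, 0, 0], [-0.2, 0, 0, 0, 0]]
  ]
}}

```text
time_s: 14.88
tcp_pos: [0.5706, -0.0991, 0.1528]
eef_rot: [180.0, -0.0, 170.0]
contact_force: [1.4, 1.1, -0.0]
gripper_width: 0.0455
gripper_force: 10.0
```

{"api": "jog_arm", "payload": {
  "deltas": [
    [[-0.2, -0.03, 0, -1.5, 0], [-0.2, 0, 0, -1.2, 0], [-0.2, 0, 0, -0.6, 0], [-0.2, 0, 0, -0.4, 0], [-0.2, 0, 0, -0.1, 0], [-0.2, 0, 0, 0, 0]]
  ]
}}

```text
time_s: 15.62
tcp_pos: [0.5704, -0.0989, 0.1151]
eef_rot: [180.0, 0.0, 170.0]
contact_force: [-0.3, 0.2, -0.4]
gripper_width: 0.0457
gripper_force: 10.0
```

{"api": "jog_arm", "payload": {
  "deltas": [
    [[-0.2, 0, 0, -0.1, 0], [-0.2, 0, 0, -0.05, 0], [-0.2, 0, 0, 0, 0]]
  ]
}}

```text
time_s: 16.0
tcp_pos: [0.5702, -0.099, 0.1135]
eef_rot: [180.0, 0.0, 170.0]
contact_force: [-0.2, -0.1, 0.1]
gripper_width: 0.0456
gripper_force: 10.0
```

{"api": "jog_arm", "payload": {
  "deltas": [
    [[-0.2, 0, 0, -0.05, 0], [-0.2, 0, 0, 0, 0]]
  ]
}}

```text
time_s: 16.25
tcp_pos: [0.5702, -0.0989, 0.1129]
eef_rot: [180.0, -0.0, 170.0]
contact_force: [-0.1, -0.6, -1.0]
gripper_width: 0.0452
gripper_force: 10.0
```

{"api": "jog_arm", "payload": {
  "deltas": [
    [[-0.2, 0, 0, -0.05, 0], [-0.2, 0, 0, 0, 0]]
  ]
}}

```text
time_s: 16.5
tcp_pos: [0.5702, -0.0989, 0.1123]
eef_rot: [-180.0, -0.0, 170.0]
contact_force: [0.4, 1.3, -1.0]
gripper_width: 0.0452
gripper_force: 10.0
```

{"api": "jog_arm", "payload": {
  "deltas": [
    [[-0.2, 0, 0, -0.05, 0], [-0.2, 0, 0, 0, 0]]
  ]
}}

```text
time_s: 16.75
tcp_pos: [0.5702, -0.0989, 0.1119]
eef_rot: [180.0, -0.0, 170.0]
contact_force: [-0.3, 0.1, 0.3]
gripper_width: 0.0453
gripper_force: 10.0
```

{"api": "jog_arm", "payload": {
  "deltas": [
    [[-0.2, 0, 0, -0.03, 0], [-0.2, 0, 0, 0, 0]]
  ]
}}

```text
time_s: 17.0
tcp_pos: [0.5702, -0.099, 0.1116]
eef_rot: [-180.0, -0.0, 170.0]
contact_force: [0.2, -0.1, -0.2]
gripper_width: 0.0454
gripper_force: 10.0
```

{"api": "jog_arm", "payload": {
  "deltas": [
    [[-0.2, 0, 0, -0.03, 0], [-0.2, 0, 0, 0, 0]]
  ]
}}

```text
time_s: 17.25
tcp_pos: [0.5702, -0.0989, 0.1113]
eef_rot: [180.0, -0.0, 170.0]
contact_force: [0.2, 0.3, -0.8]
gripper_width: 0.0454
gripper_force: 10.0
```

{"api": "jog_arm", "payload": {
  "deltas": [
    [[-0.2, 0, 0, -0.03, 0], [-0.2, 0, 0, 0, 0]]
  ]
}}

```text
time_s: 17.5
tcp_pos: [0.5702, -0.099, 0.111]
eef_rot: [-180.0, -0.0, 170.0]
contact_force: [0.8, -0.3, -0.5]
gripper_width: 0.0454
gripper_force: 10.0
```

{"api": "jog_arm", "payload": {
  "deltas": [
    [[-0.2, 0, 0, -0.03, 0], [-0.2, 0, 0, 0, 0]]
  ]
}}

```text
time_s: 17.75
tcp_pos: [0.5703, -0.099, 0.1108]
eef_rot: [-180.0, 0.0, 170.0]
contact_force: [-0.7, -0.1, 1.1]
gripper_width: 0.0456
gripper_force: 10.0
```

{"api": "jog_arm", "payload": {
  "deltas": [
    [[-0.2, 0, 0, -0.03, 0], [-0.2, 0, 0, 0, 0]]
  ]
}}

```text
time_s: 18.0
tcp_pos: [0.5703, -0.0989, 0.1108]
eef_rot: [-180.0, 0.0, 170.0]
contact_force: [-2.4, 1.1, 5.2]
gripper_width: 0.0455
gripper_force: 10.0
```

{"api": "jog_arm", "payload": {
  "deltas": [
    [[0.2, 0, 0, 0, 0], [1, 0, 0, 0, 0], [1, 0, 0, 0, 0], [1, 0, 0, 0, 0], [1, 0, 0, 1.5, 0], [1, 0, 0, 2, 0], [1, 0, 0, 4, 0], [1, -2, 2, 4, 0]]
  ]
}}

```text
time_s: 19.0
tcp_pos: [0.5507, -0.0795, 0.2272]
eef_rot: [-180.0, 0.0, 170.0]
contact_force: [0.5, 0.7, -0.4]
gripper_width: 0.0878
gripper_force: 0.0
```

{"api": "jog_arm", "payload": {
  "deltas": [
    [[1, -3, 5, 0, 0], [1, -3, 5.5, 0, 0], [1, -3, 5.5, 0, 0], [1, -3, 5.5, 0, 0], [1, -1.37, 3.5, 0, 0], [1, 0, 3, 0, 0], [1, 0, 0, 0, 0]]
  ]
}}

```text
time_s: 19.88
tcp_pos: [0.4167, 0.2025, 0.2265]
eef_rot: [179.9, 0.1, 170.2]
contact_force: [0.3, -0.4, 1.1]
gripper_width: 0.0877
gripper_force: 0.0
```

Run:
```python
from m import *
a=r.capture("scene");b=r.capture("top");cv2.imwrite("pics/s3.png",a);cv2.imwrite("pics/t3.png",b)
A=cv2.resize(a[145:225,175:260],(425,400),interpolation=2);B=cv2.resize(b[130:202,258:332],(370,360),interpolation=2)
o=np.zeros((400,800,3),np.uint8);o[:,:425]=A;o[:360,428:798]=B;cv2.imwrite("pics/crop3.png",o)
S=r.get_state();print(S["tcp_pos"],S["time_s"])
for n in("scene","top"):
  for z,R in((.082,.035),(.091,.032),(.1,.023)):print(n,np.round(proj(n,[.5707,-.0983,z]),1))
```

```text
[0.41662953 0.20076901 0.22601643] 19.975
scene [214.5 182.7]
scene [214.3 181.1]
scene [214.  179.5]
top [293.6 165.3]
top [293.8 164.4]
top [294.  163.6]
```

View pics/crop3.png

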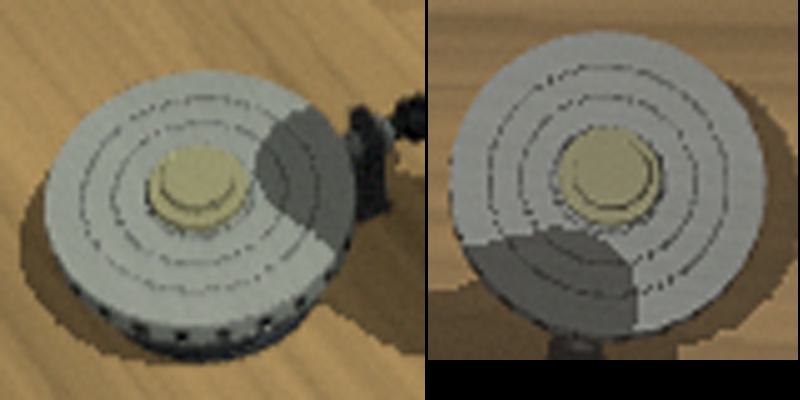

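The stack is centred: in the top crop the small disc is at about (611,171) against a predicted (610,170), and in the scene crop at (197,176) against (197,175). Next, the knob.

{"api": "jog_arm", "payload": {
  "deltas": [
    [[1, 0, -3, 0, 0], [1, 0, -5, 0, 0], [1, 0, -5.5, 0, 0], [1, 0, -5.5, 0, 0], [1, 0, -4, 0, 0], [1, 0, -3, -1, 0], [1, 0, -1.2, -2, 0], [1, 0, 0, -2, 0]]
  ]
}}

```text
time_s: 20.98
tcp_pos: [0.4163, -0.0731, 0.1753]
eef_rot: [180.0, 0.0, 169.8]
contact_force: [0.4, 0.5, -0.2]
gripper_width: 0.0877
gripper_force: 0.0
```

{"api": "jog_arm", "payload": {
  "deltas": [
    [[1, 0, 0, -3, 0], [1, 0, 0, -3, 0], [1, 0, 0, -2, 0], [1, 0, 0, -1.5, 0], [1, 0, 0, -0.8, 0], [1, 0, 0, -0.3, 0], [1, 0, 0, 0, 0], [1, 0, 0, 0, 0]]
  ]
}}

```text
time_s: 21.98
tcp_pos: [0.4171, -0.0713, 0.0699]
eef_rot: [180.0, 0.1, 170.0]
contact_force: [-0.5, -0.1, 0.8]
gripper_width: 0.0876
gripper_force: 0.0
```

Run:
```python
from m import *
a=r.capture("scene");cv2.imwrite("pics/s4.png",a)
cv2.imwrite("pics/crop4.png",cv2.resize(a[125:225,170:290],(720,600),interpolation=2))
S=r.get_state();print(S["tcp_pos"],S["eef_rot"],S["contact_force"])
```

```text
[ 0.41706339 -0.07127894  0.06988336] [1.79977740e+02 5.04581769e-02 1.70035203e+02] [-0.1916308   0.35960786 -0.82542934]
```

View pics/crop4.png

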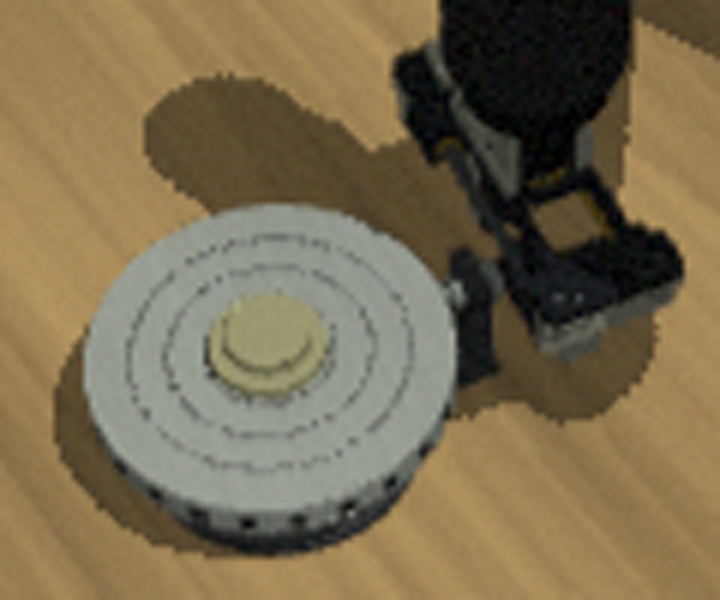

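The gripper straddles the knob at crop (570,270), and the stack at (268,335) is undisturbed. I'll close gently.

{"api": "jog_arm", "payload": {
  "deltas": [
    [[0.3, 0, 0, 0, 0], [0, 0, 0, 0, 0], [-0.2, 0, 0, 0, 0], [-0.3, 0, 0, 0, 0], [-0.5, 0, 0, 0, 0], [-0.5, 0, 0, 0, 0], [-0.5, 0, 0, 0, 0]]
  ],
  "force": 8
}}

```text
time_s: 22.9
tcp_pos: [0.4166, -0.0718, 0.0694]
eef_rot: [-180.0, -0.0, 170.0]
contact_force: [1.9, -3.9, -0.9]
gripper_width: 0.0294
gripper_force: 8.0
```

{"api": "jog_arm", "payload": {
  "deltas": [
    [[-0.5, 0, -0.05, 0, 0], [-0.5, 0, 0, 0, 0]]
  ]
}}

```text
time_s: 23.15
tcp_pos: [0.4166, -0.0718, 0.0694]
eef_rot: [180.0, -0.0, 170.0]
contact_force: [-0.3, -0.4, 0.2]
gripper_width: 0.0297
gripper_force: 8.0
```

{"api": "jog_arm", "payload": {
  "deltas": [
    [[-0.7, 0, 0, 0, 0], [-0.7, 0, 0, 0, 0], [-0.7, 0, 0, 0, 0], [-0.7, 0, 0, 0, 0]]
  ],
  "force": 50
}}

```text
time_s: 23.65
tcp_pos: [0.4166, -0.0718, 0.0694]
eef_rot: [-180.0, -0.0, 170.0]
contact_force: [-2.0, -0.1, 1.3]
gripper_width: 0.0284
gripper_force: 50.0
```

{"api": "jog_arm", "payload": {
  "deltas": [
    [[-0.7, -0.1, 0.017, 0, 0], [-0.7, -0.1, 0.018, 0, 0], [-0.7, -0.1, 0.017, 0, 0], [-0.7, -0.1, 0.018, 0, 0], [-0.7, 0, 0, 0, 0]]
  ]
}}

```text
time_s: 24.28
tcp_pos: [0.4141, -0.0713, 0.0695]
eef_rot: [180.0, 0.1, 170.1]
contact_force: [7.4, -7.1, -8.3]
gripper_width: 0.0282
gripper_force: 50.0
```

{"api": "jog_arm", "payload": {
  "deltas": [
    [[-0.7, -0.1, 0.017, 0, 0], [-0.7, -0.1, 0.018, 0, 0], [-0.7, -0.1, 0.017, 0, 0], [-0.7, -0.1, 0.018, 0, 0], [-0.7, -0.1, 0.017, 0, 0], [-0.7, -0.1, 0.018, 0, 0], [-0.7, 0, 0, 0, 0]]
  ]
}}

```text
time_s: 25.15
tcp_pos: [0.4088, -0.0703, 0.0696]
eef_rot: [180.0, 0.2, 170.1]
contact_force: [9.4, -9.9, -11.3]
gripper_width: 0.0282
gripper_force: 50.0
```

{"api": "jog_arm", "payload": {
  "deltas": [
    [[-0.7, -0.1, -0.03, -0.05, 0], [-0.7, -0.1, -0.03, -0.05, 0], [-0.7, -0.1, 0.0, 0, 0], [-0.7, -0.1, 0.018, 0, 0], [-0.7, 0, 0, 0, 0]]
  ]
}}

```text
time_s: 25.78
tcp_pos: [0.4068, -0.07, 0.0695]
eef_rot: [179.9, 0.4, 170.1]
contact_force: [11.6, -8.1, -7.2]
gripper_width: 0.0284
gripper_force: 50.0
```

Run:
```python
from m import *
S=r.get_state()
for k in("joints","tcp_pos","eef_rot","contact_force","moment","joint_torque"):print(k,np.round(S[k],4))
```

```text
joints [  18.0125    7.548   -44.7959    0.1604  -37.2527 -118.0215]
tcp_pos [ 0.4068 -0.07    0.0695]
eef_rot [179.8971   0.402  170.1181]
contact_force [11.6303 -8.1248 -7.1601]
moment [-2.6413e+00 -3.9872e+00 -3.8000e-03]
joint_torque [ 2.17460e+00 -3.13627e+01  1.47911e+01  1.74540e+00 -3.02480e+00
  4.00000e-04]
```

{"api": "jog_arm", "payload": {
  "deltas": [
    [[-0.7, 0, -0.04, -0.04, 0], [-0.7, 0, -0.04, -0.04, 0], [-0.7, 0, 0, 0, 0], [-0.7, 0, 0, 0, 0]]
  ]
}}

```text
time_s: 26.28
tcp_pos: [0.4082, -0.0704, 0.0693]
eef_rot: [179.8, 0.5, 170.2]
contact_force: [11.6, -3.3, -1.1]
gripper_width: 0.0282
gripper_force: 50.0
```

{"api": "jog_arm", "payload": {
  "deltas": [
    [[-0.7, -0.1, 0.01, -0.03, 0], [-0.7, -0.1, 0.01, -0.03, 0], [-0.7, -0.1, 0.01, -0.03, 0], [-0.7, -0.1, 0.01, -0.03, 0], [-0.7, 0, 0, 0, 0]]
  ]
}}

```text
time_s: 26.9
tcp_pos: [0.4058, -0.0699, 0.0692]
eef_rot: [179.8, 0.7, 170.2]
contact_force: [12.8, -7.7, 7.3]
gripper_width: 0.0284
gripper_force: 50.0
```

{"api": "jog_arm", "payload": {
  "deltas": [
    [[-0.7, -0.1, 0, -0.03, 0], [-0.7, -0.1, 0, -0.03, 0], [-0.7, -0.1, 0, -0.03, 0], [-0.7, -0.1, 0, -0.03, 0], [-0.7, 0, 0, 0, 0]]
  ]
}}

```text
time_s: 27.52
tcp_pos: [0.4038, -0.0695, 0.069]
eef_rot: [179.8, 0.9, 170.3]
contact_force: [13.8, -8.0, 14.4]
gripper_width: 0.0284
gripper_force: 50.0
```

{"api": "jog_arm", "payload": {
  "deltas": [
    [[-0.7, -0.1, -0.02, 0.05, 0], [-0.7, -0.1, -0.02, 0.05, 0], [-0.7, -0.1, -0.01, 0.05, 0], [-0.7, 0, 0, 0, 0]]
  ]
}}

```text
time_s: 28.02
tcp_pos: [0.4025, -0.0693, 0.0696]
eef_rot: [179.7, 1.1, 170.3]
contact_force: [27.9, -9.9, -15.2]
gripper_width: 0.0284
gripper_force: 50.0
```

{"api": "jog_arm", "payload": {
  "deltas": [
    [[-0.7, -0.1, 0, 0, 0], [-0.7, -0.1, 0, 0, 0], [-0.7, 0, 0, 0, 0]]
  ]
}}

```text
time_s: 28.4
tcp_pos: [0.4023, -0.0692, 0.0697]
eef_rot: [179.6, 1.2, 170.3]
contact_force: [36.7, -14.7, -25.5]
gripper_width: 0.0287
gripper_force: 50.0
```

{"api": "jog_arm", "payload": {
  "deltas": [
    [[-0.7, 0.1, -0.04, -0.08, 0], [-0.7, 0, -0.03, -0.05, 0], [-0.7, 0, 0, 0, 0], [-0.7, 0, 0, 0, 0]]
  ]
}}

```text
time_s: 28.9
tcp_pos: [0.4025, -0.0694, 0.0693]
eef_rot: [179.6, 1.2, 170.3]
contact_force: [22.8, -4.7, 0.2]
gripper_width: 0.0284
gripper_force: 50.0
```

Run:
```python
from m import *
a=r.capture("scene");b=r.capture("top")
o=np.zeros((600,800,3),np.uint8);o[:500,:480]=cv2.resize(a[125:225,170:266],(480,500),interpolation=2);o[:600,485:800]=cv2.resize(b[120:240,258:321],(315,600),interpolation=2)
cv2.imwrite("pics/crop5.png",o)
S=r.get_state();print(S["tcp_pos"],S["contact_force"],S["gripper_width"],S["time_s"])
```

```text
[ 0.40248794 -0.06939046  0.06928468] [22.30350255 -2.53740896 -0.09616229] 0.028005454670904803 29.0
```

View pics/crop5.png

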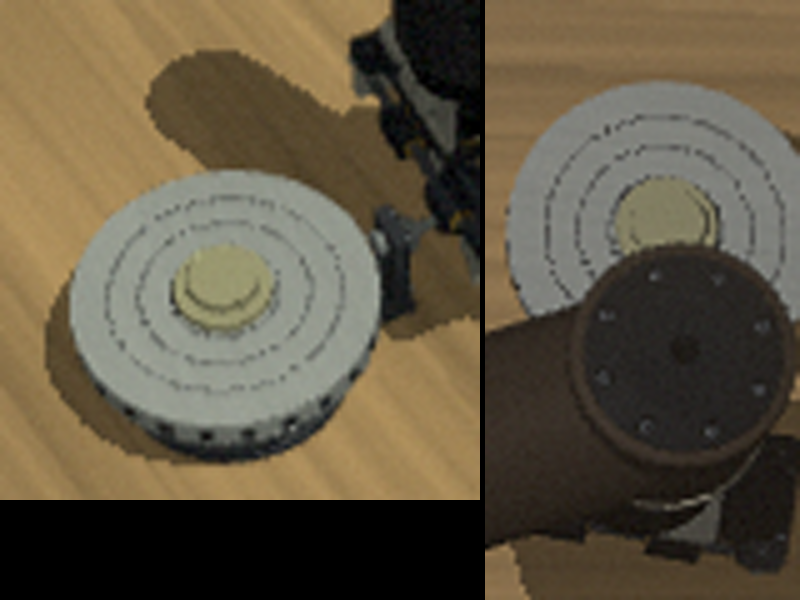

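The stack is still centred at scene crop (224,280) and the gripper holds the knob pulled back. The tool has moved 14 mm and the force exceeds the spring's 16 N, so the plunger is on its stop and steady. I'm handing in.

```bash
python3 -c "
from plant import r
print(r.close_job())"
```

```text
the job is handed in; nothing more can be done
None
```

The job is handed in: the two discs are stacked centred on the wheel, to within about 1 mm in the camera views, and the gripper still holds the knob pulled 14 mm out against its stop, at 29 s of the 67 s allowed; no verdict came back.

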